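Load the sample tray in line order

TASK

Move the four sample jars from the pucks on the rail into the tray, one jar to a pocket, keeping their order: the jar nearest the rail's end stop goes in the pocket nearest the tray's carrying handle, the next jar in the next pocket, and so on to the far end. Leave every jar standing upright on the tray floor in the middle of its pocket, without tipping any over on the way.

Things in the scene. Friction and masses are not known exactly. Their poses are not given: they have to be found in the camera images.
- jar_wide: the widest and lowest jar: a black round screw-lid jar with a cream label band, 62 mm in diameter and 40 mm high, rigid, about 100 g. It stands upright on a puck at the start. Origin at the centre of its underside, z up its axis.
- jar_medium: the second widest jar: a black round screw-lid jar with a cream label band, 52 mm in diameter and 50 mm high, rigid, about 100 g. It stands upright on a puck at the start. Origin at the centre of its underside, z up its axis.
- jar_tall: the tallest jar, narrow: a black round screw-lid jar with a cream label band, 42 mm in diameter and 64 mm high, rigid, about 100 g. It stands upright on a puck at the start. Origin at the centre of its underside, z up its axis.
- jar_small: the jar with the smallest diameter: a black round screw-lid jar with a cream label band, 34 mm in diameter and 44 mm high, rigid, about 50 g. It stands upright on a puck at the start. Origin at the centre of its underside, z up its axis.
- puck_wide: the fixed grey disc under jar_wide at the start, 74 mm across, 12 mm high, its flat top 18 mm above the work surface. Origin at its underside's centre; y along the row to the end stop, x across. The four pucks, in shuffled order, stand 86 mm apart in a row on a dark rail 92 mm wide; its end stop, a steel plate 55 mm high, always stands 55 mm beyond the last puck towards +y.
- puck_medium: the fixed grey disc under jar_medium at the start, 74 mm across, 12 mm high, its flat top 18 mm above the work surface. Origin at its underside's centre; y along the row to the end stop, x across. The four pucks, in shuffled order, stand 86 mm apart in a row on a dark rail 92 mm wide; its end stop, a steel plate 55 mm high, always stands 55 mm beyond the last puck towards +y.
- puck_tall: the fixed grey disc under jar_tall at the start, 74 mm across, 12 mm high, its flat top 18 mm above the work surface. Origin at its underside's centre; y along the row to the end stop, x across. The four pucks, in shuffled order, stand 86 mm apart in a row on a dark rail 92 mm wide; its end stop, a steel plate 55 mm high, always stands 55 mm beyond the last puck towards +y.
- puck_small: the fixed grey disc under jar_small at the start, 74 mm across, 12 mm high, its flat top 18 mm above the work surface. Origin at its underside's centre; y along the row to the end stop, x across. The four pucks, in shuffled order, stand 86 mm apart in a row on a dark rail 92 mm wide; its end stop, a steel plate 55 mm high, always stands 55 mm beyond the last puck towards +y.
- tray: fixed white tray, 112 mm wide (x), 360 mm long (y), origin at its underside's centre, with four open pockets centred on its y axis at -129, -43, +43, +129 mm. A pocket is 100 (x) by 80 mm (y), with a grey ring at its centre; floor 4 mm above the work surface, walls 6 mm thick, tops at 10 mm. Tray and rail may swap near and far sides; the yaw of each stays within 0.12 rad.
- handle: the tray's fixed steel carrying handle: an arch 90 mm wide across the tray, 51 mm high, standing at one end of the tray, 190 mm from the tray's centre along its y, either at +y or -y (a flat white end cap, 8 mm high, is at the other end). Origin at the centre of its underside.
There are look-alikes about, which are no part of the job. What is shaped like the jar_medium but orange or red is not meant.

How it is judged:
By the outcome, as a careful person would: the job done as asked, in the order asked, and still so for the second after the job is handed in, with the robot touching nothing.
It also fails if it takes over 80 s, if anything falls off the work surface, if the arm or the gripper's body presses on something with over 40 N, if the wrist force passes 120 N, or if a joint passes its speed limit or range.

ROBOT

A 7-joint arm with a two-finger parallel gripper is mounted at the origin on the work surface. World frame = base frame: x ahead of the robot, y to its left, z up, the work surface at z = 0. Lengths are in m, angles in rad, forces in N, time in s.
With the tool pointing down it reaches from about 0.4 to 0.925 m from the base axis. Payload 5.6 kg.
Tool frame: the origin (TCP) lies between the finger pads; the fingertips stand 19 mm ahead of it and the grasp point (between the pads) is the TCP; z points along the fingers, y is the line along which they close (so a half turn about z gives the same grasp; the last joint's range is limited). The gripper opens to 85 mm and grips with 20 to 120 N. Pads are 22 mm wide; open, the fingers measure 114 mm over their backs; the gripper's body (76 mm by 85 mm) begins 54 mm behind the grasp point. The pads swing forward as they close: fully open they stand 13 mm farther back than shut.
Start: joints at [-1.219, 0.468, -0.012, 1.603, 0.006, 1.071, -0.056], TCP at [0.25, 0.6, 0.25] pointing down, gripper open.
Joint ranges: [-2.53, 2.53], [-0.31, 2.02], [-1.57, 1.55], [0.28, 2.44], [-1.29, 4.43], [0.15, 1.84], [-2.92, 2.92]. Speed limits (rad/s): [2.57, 2.57, 3.14, 3.14, 3.14, 3.14, 3.14].

INTERFACE

Orientations are given as a unit quaternion [x, y, z, w].
In Python, from station import monitor, cams, job, spot_in, outline_of gives the robot as it stands.
- The arm moves only by the tool send_rows, never from a script. Its argument "series" is a list of rows, each an object with "fingers": the closure, from 0 (fully open) to 1 (shut); "slide": the shift along the tool's x, y, z scaled (see below), a list of three; "turn": the turn about the tool's z scaled (see below). In form: [{"fingers": fingers, "slide": [x, y, z], "turn": turn}, ...]. A call has 1 to 12 rows; each row is the pose to reach, as a shift and turn from the pose commanded when the call began, along the tool's axes at that moment, turning the shorter way round; what a row does not reach only later rows make up. The controller multiplies each number of a shift by 1 m and each number of a turn by 180 degrees. A row lasts 1/10 s, in which the tool goes at most 50 mm and 8.59 degrees, less where a joint would pass 70% of its speed; a pose out of reach is approached as far as the arm can. A call with a number of a shift or a turn outside -1 to 1 is refused whole. A call with a gripper value outside its range is refused whole. The fingers move at their own pace and stop on an object; "newtons" is the grip in N (left out, the last holds). Time passes only in rows, so rows that repeat a pose let the fingers close. It gives the time, the measured TCP pose, the force, the opening and the grip force at its end, in the units of the state.
- monitor.state(): the state, without advancing time (a new reading comes with each control period).
- cams.capture(name): name is "side" or "top"; returns the picture (480x640x3 uint8, red, green, blue); there is no depth.
- cams.get_calibration(name): a dict with "K" (3x3 intrinsics, pixels), "k1" (the pictures are not rectified: a ray, as slopes to the right and down, at radius r is drawn at 1 + k1 r^2 times it, then the intrinsics apply), "world_from_camera" (4x4, takes a point from camera to world coordinates). Camera axes: x right, y down, z forward; pixel columns grow to the right and rows downward; lengths in m; the calibration is good to about 2 mm. A picture is of the moment at which its call begins. get_calibration takes no time and is no camera call.
- job.sign_off(): hands the job in; it is judged then, once.
Trained networks look in the newest picture that a camera, given by its name, has taken for a name from the list of things; names that differ only in an ending like _2 or _b are one class to them, and where a whole thing is asked for, a point or a joint stands for the part that bears it (a point fixed in the world has none). Each returns a list of dicts, best first, with "p" (0 to 1); they miss things now and then, are a little off and sometimes report something else, mostly with a low value. They report only what shows in the picture. A call takes as long as a camera call. They do not tell look-alikes from the thing itself.
- spot_in(camera, target): "at" ([x, y, z] in m, in world coordinates, good to about 4 mm: the middle of the surface that is visible of it).
- outline_of(camera, target): "region" (480x640 bool, what is visible of it).
The state is a dict: "clock": time; "joint_positions": joint angles; "joint_vel": joint speeds; "effort": joint torques, N m; "position": TCP position; "ee_rot": TCP orientation; "wrist_force": force on the tool from outside, world axes, zero at the start; "moment": the same for the moment, N m; "finger_gap": opening from 0.0 (shut) to 1.0 (fully open); "gripper_force": force on a finger pad.
Only numpy, scipy, OpenCV 4.12 (cv2) and the standard library are available. Lean on these libraries where they do the work, as an engineer would, in place of code of your own. Each camera call takes 0.05 s, during which the arm holds its last target. There are 200 camera calls.

## Working session

There is one attempt and no reset: what is moved stays moved. The work goes in short steps, Python scripts to look and compute and a tool call to move; the robot and the scene stay as the last step left them, time stands still between calls to the robot, and variables do not carry over. Pictures are saved under pics/ and viewed, at most 14 in all, crops included, and the job is handed in when it is done.

Besides the shell and the picture viewer there is one more tool, called after "Request:" by a JSON object that holds its "api" and its "payload", one argument or row to a line. send_rows: Moves the arm, as the interface text tells. Shifts and turns lie within -1 to 1; 1 stands for 1 m of shift or 180 degrees of turn. Its arguments: {"type":"object","properties":{"series":{"type":"array","items":{"type":"object","properties":{"fingers":{"type":"number"},"slide":{"type":"array","items":{"type":"number","minimum":-1,"maximum":1}},"turn":{"type":"number","minimum":-1,"maximum":1}}}},"newtons":{"type":"number"}},"required":["series"]}

```bash
ls; mkdir -p pics; cat > h.py <<'E'
import numpy as np, cv2
from station import monitor, cams, job, spot_in, outline_of
def ray(cam,u,v):
    c=cams.get_calibration(cam);K=np.array(c["K"]);T=np.array(c["world_from_camera"])
    d=np.array([c["k1"],0,0,0,0],float)
    p=cv2.undistortPoints(np.array([[[u,v]]],float),K,d)[0,0]
    return T[:3,3],T[:3,:3]@np.array([p[0],p[1],1])
def onz(cam,u,v,z):
    o,d=ray(cam,u,v);return o+d*(z-o[2])/d[2]
def proj(cam,P):
    c=cams.get_calibration(cam);T=np.linalg.inv(np.array(c["world_from_camera"]))
    q=T[:3,:3]@np.array(P).T.reshape(3,-1)+T[:3,3:]
    return cv2.projectPoints(q.T.reshape(-1,1,3),np.zeros(3),np.zeros(3),np.array(c["K"]),np.array([c["k1"],0,0,0,0],float))[0].reshape(-1,2)
def tri(a,b):
    (o1,d1),(o2,d2)=a,b
    s=np.linalg.lstsq(np.stack([d1,-d2],1),o2-o1,rcond=None)[0]
    p,q=o1+d1*s[0],o2+d2*s[1];return (p+q)/2,np.linalg.norm(p-q)
def save(cam,name):
    im=cams.capture(cam);cv2.imwrite(f"pics/{name}.png",im[:,:,::-1]);return im
E
python3 - <<'E'
from h import *
np.set_printoptions(precision=3,suppress=True)
for c in("side","top"):
    save(c,c+"0");k=cams.get_calibration(c);print(c,k)
    for t in["jar_wide","jar_medium","jar_tall","jar_small","handle","tray","puck_wide","puck_medium","puck_tall","puck_small"]:
        print(t,[(np.round(r["at"],3).tolist(),round(r["p"],2)) for r in spot_in(c,t)[:4]])
s=monitor.state();print(s["clock"],s["position"],s["ee_rot"],s["wrist_force"],s["finger_gap"])
E
```

```text
pics
side {'K': array([[488.417,   0.   , 315.57 ],
       [  0.   , 488.417, 234.356],
       [  0.   ,   0.   ,   1.   ]]), 'k1': -0.11931855769708909, 'world_from_camera': array([[ 0.735, -0.491,  0.466,  0.174],
       [-0.677, -0.521,  0.519, -0.359],
       [-0.012, -0.698, -0.716,  0.581],
       [ 0.   ,  0.   ,  0.   ,  1.   ]])}
jar_wide []
jar_medium [([0.463, 0.107, 0.065], 0.82), ([0.345, 0.219, 0.051], 0.78), ([0.345, 0.022, 0.048], 0.66)]
jar_tall [([0.642, 0.017, 0.001], 0.32)]
jar_small [([0.445, -0.147, 0.062], 0.74)]
handle [([0.619, -0.15, 0.006], 0.84), ([0.445, -0.06, 0.073], 0.49)]
tray [([0.641, 0.016, 0.005], 0.9)]
puck_wide [([0.443, 0.014, 0.022], 0.92), ([0.446, -0.061, 0.073], 0.68)]
puck_medium [([0.446, 0.106, 0.016], 0.93)]
puck_tall [([0.448, -0.07, 0.018], 0.85), ([0.447, -0.06, 0.075], 0.55)]
puck_small [([0.44, -0.151, 0.019], 0.63)]
top {'K': array([[521.523,   0.   , 311.411],
       [  0.   , 521.523, 235.98 ],
       [  0.   ,   0.   ,   1.   ]]), 'k1': -0.009350144725034638, 'world_from_camera': array([[-0.027, -0.995,  0.092,  0.429],
       [-0.999,  0.025, -0.031,  0.044],
       [ 0.029, -0.093, -0.995,  0.775],
       [ 0.   ,  0.   ,  0.   ,  1.   ]])}
jar_wide [([0.466, 0.031, 0.058], 0.58)]
jar_medium [([0.468, 0.12, 0.066], 0.82), ([0.488, 0.272, 0.053], 0.82), ([0.348, 0.037, 0.055], 0.66), ([0.355, 0.228, 0.052], 0.58)]
jar_tall [([0.454, -0.046, 0.085], 0.69)]
jar_small [([0.452, -0.136, 0.064], 0.61)]
handle [([0.627, -0.15, 0.004], 0.56)]
tray [([0.65, 0.042, 0.002], 0.63)]
puck_wide [([0.446, 0.033, 0.022], 0.69), ([0.467, 0.033, 0.057], 0.62), ([0.47, 0.119, 0.067], 0.3)]
puck_medium [([0.464, 0.098, 0.017], 0.64)]
puck_tall [([0.462, -0.048, 0.022], 0.9)]
puck_small [([0.453, -0.137, 0.02], 0.98)]
1.1 [0.25 0.6  0.25] [0.196 0.981 0.    0.   ] [-0.524  0.183 -0.144] 1.0003846444503552
```

View pics/top0.png

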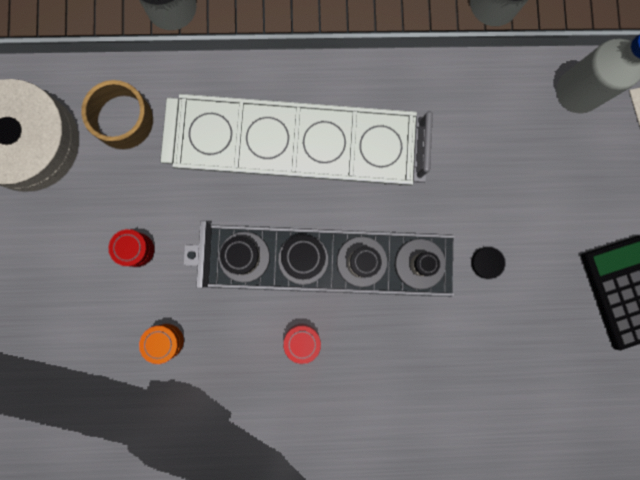

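View pics/side0.png

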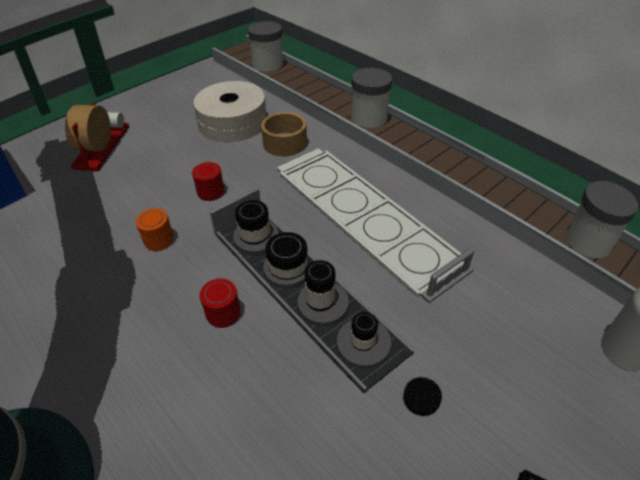

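```bash
python3 - <<'E'
from h import *
np.set_printoptions(precision=4,suppress=True)
R={"top":[(210,134),(267,138),(324,142),(381,146)],"side":[(320,176.5),(350,201),(383,228),(420,257.5)]}
for c in R:
    P=np.array([onz(c,*p,.004) for p in R[c]]);print(c,P[:,:2],np.linalg.norm(np.diff(P,axis=0),axis=1))
for a,b in zip(R["top"],R["side"]): print(tri(ray("top",*a),ray("side",*b)))
# jar tops: black lids via outlines + circles of known sizes
for c in R:
    cams.capture(c)
    for j,h,d in(("medium",.068,.052),("wide",.058,.062),("tall",.082,.042),("small",.062,.034)):
        r=outline_of(c,"jar_"+j)
        for q in r[:3]:
            v,u=np.nonzero(q["region"]);print(c,j,round(q["p"],2),u.mean().round(1),v.mean().round(1),(u.min(),u.max(),v.min(),v.max()))
s=monitor.state();print(s["clock"])
E
```

```text
top [[ 0.6576  0.1682]
 [ 0.6498  0.0827]
 [ 0.642  -0.0031]
 [ 0.6341 -0.0894]] [0.0858 0.0862 0.0866]
side [[ 0.6587  0.1652]
 [ 0.6505  0.0786]
 [ 0.6425 -0.0066]
 [ 0.6359 -0.091 ]] [0.087  0.0856 0.0847]
(array([0.6594, 0.1678, 0.0017]), np.float64(0.002594465998754376))
(array([0.6521, 0.082 , 0.0003]), np.float64(0.0029666622515774474))
(array([ 0.6439, -0.0041,  0.0008]), np.float64(0.0024957558160103675))
(array([ 0.6352, -0.0903,  0.0035]), np.float64(0.002334182406374684))
top medium 0.93 301.7 343.7 (np.int64(284), np.int64(320), np.int64(323), np.int64(364))
top medium 0.76 160.7 342.9 (np.int64(138), np.int64(183), np.int64(323), np.int64(364))
top medium 0.74 239.2 254.8 (np.int64(220), np.int64(258), np.int64(236), np.int64(273))
top wide 0.86 302.9 256.1 (np.int64(281), np.int64(325), np.int64(234), np.int64(278))
top wide 0.45 364.2 261.7 (np.int64(347), np.int64(381), np.int64(246), np.int64(276))
top tall 0.97 364.0 261.6 (np.int64(347), np.int64(381), np.int64(246), np.int64(276))
top small 0.72 425.2 263.4 (np.int64(410), np.int64(439), np.int64(251), np.int64(275))
side medium 0.86 252.3 221.5 (np.int64(235), np.int64(269), np.int64(199), np.int64(244))
side medium 0.79 219.8 302.7 (np.int64(199), np.int64(240), np.int64(279), np.int64(327))
side medium 0.74 154.7 228.9 (np.int64(135), np.int64(173), np.int64(207), np.int64(251))
side wide 0.79 286.1 254.8 (np.int64(265), np.int64(306), np.int64(232), np.int64(279))
side tall 0.64 319.9 285.4 (np.int64(304), np.int64(335), np.int64(260), np.int64(311))
side tall 0.29 252.3 242.8 (np.int64(232), np.int64(277), np.int64(222), np.int64(256))
side small 0.65 364.1 330.6 (np.int64(351), np.int64(377), np.int64(312), np.int64(350))
1.6
```

```bash
python3 - <<'E'
import cv2,numpy as np
a=cv2.imread("pics/top0.png")[85:305,155:505];b=cv2.imread("pics/side0.png")[130:400,200:480]
b=cv2.resize(b,None,fx=2.2,fy=2.2)[:594];a=cv2.resize(a,None,fx=2.25,fy=2.25,interpolation=cv2.INTER_CUBIC)
cv2.imwrite("pics/ct.png",a);cv2.imwrite("pics/cs.png",b);print(a.shape,b.shape)
E
```

```text
(495, 788, 3) (594, 616, 3)
```

View pics/ct.png

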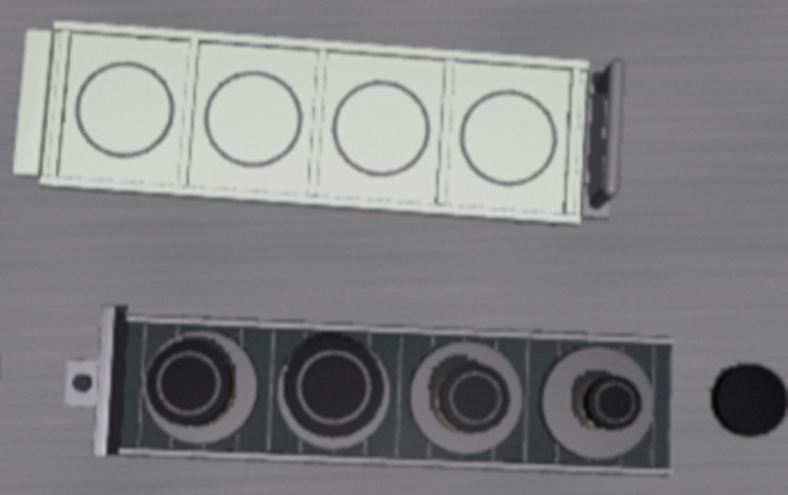

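View pics/cs.png

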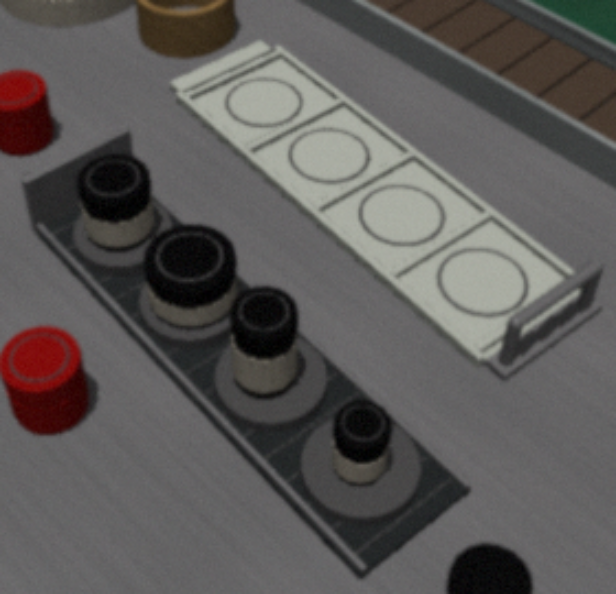

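Look-alikes in the top picture: red (128,248), orange (160,344), red (302,344) and a flat black disc (488,262). None of these is a wanted jar. The black, cream-labelled jars, counted from the end stop, are medium (239,255), wide (303,256), tall (366,262) and small (427,263). The handle is at the -y end (425,147), so medium goes to the pocket at (381,146) and small to (210,134).

```bash
python3 - <<'E'
from h import *
np.set_printoptions(precision=4,suppress=True)
ft=lambda p:(155+p[0]/2.25,85+p[1]/2.25); fs=lambda p:(200+p[0]/2.2,130+p[1]/2.2)
L=dict(medium=((189,383),(114,187),.068),wide=((334,386),(190,258),.058),tall=((475,398),(265,313),.082),small=((613,401),(362,425),.062))
for k,(t,s,h) in L.items():
    p,e=tri(ray("top",*ft(t)),ray("side",*fs(s)));print(k,p,e,"ontop",onz("top",*ft(t),h)[:2],onz("side",*fs(s),h)[:2])
pt=[(199,388),(334,392),(467,398),(598,404)];ps=[(120,222),(190,292),(271,376),(362,466)]
for a,b in zip(pt,ps):print("puck",onz("top",*ft(a),.018)[:2],tri(ray("top",*ft(a)),ray("side",*fs(b))))
print("handle top",tri(ray("top",*ft((618,130))),ray("side",*fs((556,295)))))
s=monitor.state();print(s["position"],s["ee_rot"])
from scipy.spatial.transform import Rotation as R
print(R.from_quat(s["ee_rot"]).as_matrix())
E
```

```text
medium [0.4714 0.1213 0.0571] 0.001128659391071044 ontop [0.4702 0.1204] [0.4656 0.111 ]
wide [0.4673 0.0329 0.0553] 0.0011520725910482699 ontop [0.4667 0.0333] [0.4663 0.0306]
tall [ 0.4572 -0.0507  0.0794] 0.0022476853375660464 ontop [ 0.4562 -0.0496] [ 0.4567 -0.0528]
small [ 0.4533 -0.1382  0.0579] 0.0006699687939017036 ontop [ 0.4529 -0.1369] [ 0.4514 -0.1401]
puck [0.4698 0.1195] (array([0.4701, 0.1184, 0.0246]), np.float64(0.001568745510583096))
puck [0.465  0.0328] (array([0.465 , 0.0326, 0.0228]), np.float64(0.0007198101873780766))
puck [ 0.4588 -0.0531] (array([ 0.4596, -0.0538,  0.0164]), np.float64(0.001656477334459086))
puck [ 0.4527 -0.1382] (array([ 0.4539, -0.14  ,  0.0144]), np.float64(0.0027606465808063785))
handle top (array([ 0.6259, -0.1522,  0.0475]), np.float64(4.451828581144547e-05))
[0.25   0.6    0.2503] [0.1961 0.9806 0.     0.    ]
[[-0.9231  0.3846  0.0001]
 [ 0.3846  0.9231  0.    ]
 [-0.      0.     -1.    ]]
```

Request:
{"api": "send_rows", "payload": {
  "newtons": 40,
  "series": [
    {"fingers":0,"slide":[-0.388,-0.358,0.07],"turn":0.396},
    {"fingers":0,"slide":[-0.388,-0.358,0.07],"turn":0.396},
    {"fingers":0,"slide":[-0.388,-0.358,0.07],"turn":0.396},
    {"fingers":0,"slide":[-0.388,-0.358,0.07],"turn":0.396},
    {"fingers":0,"slide":[-0.388,-0.358,0.07],"turn":0.396},
    {"fingers":0,"slide":[-0.388,-0.358,0.07],"turn":0.396},
    {"fingers":0,"slide":[-0.388,-0.358,0.07],"turn":0.396},
    {"fingers":0,"slide":[-0.388,-0.358,0.07],"turn":0.396},
    {"fingers":0,"slide":[-0.388,-0.358,0.07],"turn":0.396},
    {"fingers":0,"slide":[-0.388,-0.358,0.07],"turn":0.396},
    {"fingers":0,"slide":[-0.388,-0.358,0.07],"turn":0.396},
    {"fingers":0,"slide":[-0.388,-0.358,0.07],"turn":0.396}
  ]
}}

```text
clock: 2.8
position: [0.472, 0.1153, 0.1803]
ee_rot: [0.734, 0.68, -0.0, 0.001]
wrist_force: [0.2, 1.0, -0.8]
finger_gap: 1.0
gripper_force: 0.0
```

Request:
{"api": "send_rows", "payload": {
  "series": [
    {"fingers":0,"slide":[0,0,0],"turn":0},
    {"fingers":0,"slide":[0,0,0],"turn":0}
  ]
}}

```text
clock: 3.0
position: [0.4702, 0.1215, 0.1804]
ee_rot: [0.73, 0.683, 0.0, -0.0]
wrist_force: [-0.8, -0.2, -0.7]
finger_gap: 0.997
gripper_force: 0.0
```

```bash
python3 - <<'E'
from h import *
im=save("side","s1")
s=monitor.state();print(s["position"],s["ee_rot"],s["joint_positions"],s["joint_vel"],proj("side",[s["position"]]))
b=cv2.resize(im[80:380,120:480,::-1],None,fx=2,fy=2);cv2.imwrite("pics/s1c.png",b)
E
```

```text
[0.47012647 0.1217512  0.18040806] [ 7.29944642e-01  6.83506194e-01  2.42716831e-04 -2.09389936e-04] [-0.67138911  0.29283264  0.40983069  2.08181329 -0.16244618  0.79637291
 -0.22882278] [-0.00717808  0.00010784  0.0010613   0.00128049 -0.00069234 -0.00051619
  0.00071364] [[241.40690261 150.94694943]]
```

View pics/s1c.png

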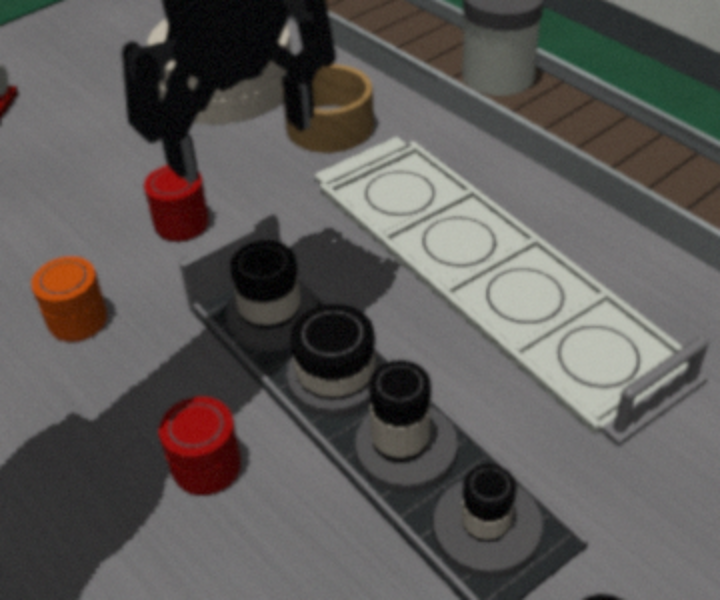

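The gripper is over the medium jar (tips' midpoint at picture pixel (243,156), matching the projected TCP), so I descend and grip.

Request:
{"api": "send_rows", "payload": {
  "newtons": 40,
  "series": [
    {"fingers":0,"slide":[0,0,0.05],"turn":0},
    {"fingers":0,"slide":[0,0,0.09],"turn":0},
    {"fingers":0,"slide":[0,0,0.12],"turn":0},
    {"fingers":0,"slide":[0,0,0.138],"turn":0},
    {"fingers":0,"slide":[0,0,0.138],"turn":0},
    {"fingers":1,"slide":[0,0,0.138],"turn":0},
    {"fingers":1,"slide":[0,0,0.138],"turn":0},
    {"fingers":1,"slide":[0,0,0.138],"turn":0},
    {"fingers":1,"slide":[0,0,0.138],"turn":0},
    {"fingers":1,"slide":[0,0,0.138],"turn":0},
    {"fingers":1,"slide":[0,0,0.138],"turn":0},
    {"fingers":1,"slide":[0,0,0.138],"turn":0}
  ]
}}

```text
clock: 4.25
position: [0.4714, 0.121, 0.0438]
ee_rot: [0.731, 0.683, 0.001, 0.0]
wrist_force: [-0.9, 0.3, 6.7]
finger_gap: 0.583
gripper_force: 40.6
```

Request:
{"api": "send_rows", "payload": {
  "series": [
    {"fingers":1,"slide":[0,0,-0.03],"turn":0},
    {"fingers":1,"slide":[0,0,-0.07],"turn":0},
    {"fingers":1,"slide":[0,0,-0.09],"turn":0},
    {"fingers":1,"slide":[-0.015,0.013,-0.09],"turn":0},
    {"fingers":1,"slide":[-0.045,0.04,-0.09],"turn":0},
    {"fingers":1,"slide":[-0.075,0.067,-0.09],"turn":0},
    {"fingers":1,"slide":[-0.105,0.094,-0.09],"turn":0},
    {"fingers":1,"slide":[-0.135,0.121,-0.09],"turn":0},
    {"fingers":1,"slide":[-0.165,0.148,-0.09],"turn":0},
    {"fingers":1,"slide":[-0.187,0.168,-0.09],"turn":0},
    {"fingers":1,"slide":[-0.198,0.178,-0.09],"turn":0},
    {"fingers":1,"slide":[-0.198,0.178,-0.09],"turn":0}
  ]
}}

```text
clock: 5.45
position: [0.635, -0.0913, 0.1325]
ee_rot: [0.732, 0.682, -0.0, 0.001]
wrist_force: [-0.7, 0.4, -0.3]
finger_gap: 0.583
gripper_force: 42.0
```

```bash
python3 - <<'E'
from h import *
im=save("side","s2")
s=monitor.state();print(s["position"],s["ee_rot"],s["wrist_force"],s["gripper_force"])
b=cv2.resize(im[120:370,260:560,::-1],None,fx=2.4,fy=2.4);cv2.imwrite("pics/s2c.png",b)
E
```

```text
[ 0.63407645 -0.08916626  0.13219301] [ 7.31020952e-01  6.82354869e-01 -7.82739934e-05 -4.40577730e-04] [-0.06231091  0.63245603 -1.299231  ] 41.96775734424591
```

View pics/s2c.png

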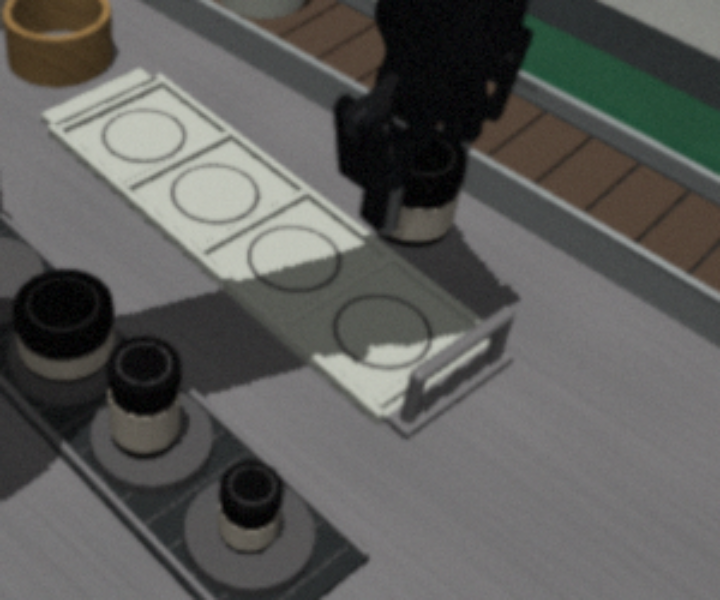

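Request:
{"api": "send_rows", "payload": {
  "series": [
    {"fingers":1,"slide":[0,0,0.03],"turn":0},
    {"fingers":1,"slide":[0,0,0.06],"turn":0},
    {"fingers":1,"slide":[0,0,0.085],"turn":0},
    {"fingers":1,"slide":[0,0,0.097],"turn":0},
    {"fingers":1,"slide":[0,0,0.102],"turn":0},
    {"fingers":1,"slide":[0,0,0.102],"turn":0},
    {"fingers":1,"slide":[0,0,0.102],"turn":0}
  ]
}}

```text
clock: 6.2
position: [0.6353, -0.0887, 0.0315]
ee_rot: [0.73, 0.683, 0.001, 0.001]
wrist_force: [0.5, 0.2, -1.4]
finger_gap: 0.583
gripper_force: 42.1
```

Request:
{"api": "send_rows", "payload": {
  "series": [
    {"fingers":0,"slide":[0,0,0],"turn":0},
    {"fingers":0,"slide":[0,0,0],"turn":0},
    {"fingers":0,"slide":[0,0,0],"turn":0},
    {"fingers":0,"slide":[0,0,0],"turn":0}
  ]
}}

```text
clock: 6.6
position: [0.6347, -0.0894, 0.0305]
ee_rot: [0.731, 0.683, 0.0, 0.0]
wrist_force: [-0.1, -0.5, 0.2]
finger_gap: 1.003
gripper_force: 0.0
```

Request:
{"api": "send_rows", "payload": {
  "series": [
    {"fingers":0,"slide":[0,0,-0.05],"turn":0},
    {"fingers":0,"slide":[0,0,-0.1],"turn":0},
    {"fingers":0,"slide":[0,0,-0.12],"turn":0},
    {"fingers":0,"slide":[0.11,-0.176,-0.12],"turn":0},
    {"fingers":0,"slide":[0.11,-0.176,-0.12],"turn":0},
    {"fingers":0,"slide":[0.11,-0.176,-0.12],"turn":0},
    {"fingers":0,"slide":[0.11,-0.176,-0.12],"turn":0},
    {"fingers":0,"slide":[0.11,-0.176,-0.12],"turn":0},
    {"fingers":0,"slide":[0.11,-0.176,-0.12],"turn":0},
    {"fingers":0,"slide":[0.11,-0.176,-0.12],"turn":0}
  ]
}}

```text
clock: 7.6
position: [0.4679, 0.0318, 0.1508]
ee_rot: [0.731, 0.682, 0.001, 0.001]
wrist_force: [0.4, -0.7, -0.0]
finger_gap: 1.005
gripper_force: 0.0
```

```bash
python3 - <<'E'
from h import *
im=save("side","s3")
s=monitor.state();print(s["position"],s["ee_rot"],s["wrist_force"],s["clock"])
b=cv2.resize(im[120:370,200:500,::-1],None,fx=2.4,fy=2.4);cv2.imwrite("pics/s3c.png",b)
E
```

```text
[0.46810039 0.03145567 0.15070216] [7.31253882e-01 6.82104621e-01 5.75228517e-04 8.45363699e-04] [ 0.21336623  0.74886625 -0.32831178] 7.65
```

View pics/s3c.png

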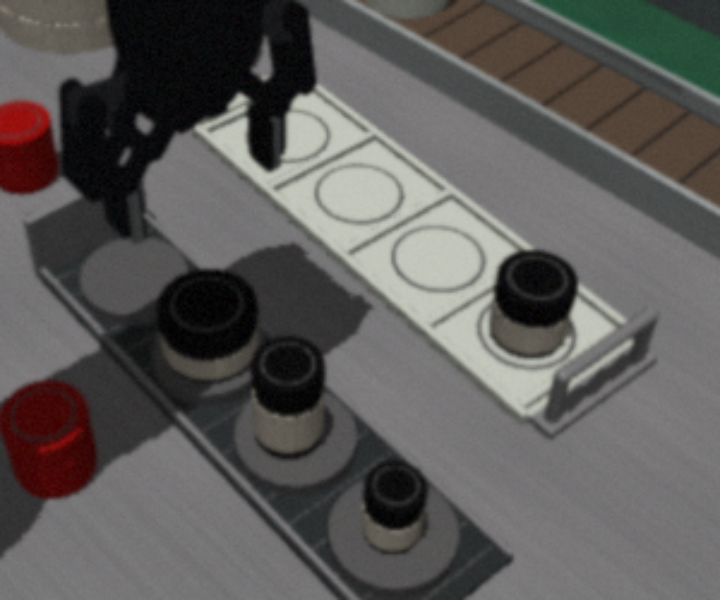

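Request:
{"api": "send_rows", "payload": {
  "series": [
    {"fingers":0,"slide":[0,0,0.04],"turn":0},
    {"fingers":0,"slide":[0,0,0.08],"turn":0},
    {"fingers":0,"slide":[0,0,0.1],"turn":0},
    {"fingers":0,"slide":[0,0,0.108],"turn":0},
    {"fingers":0,"slide":[0,0,0.108],"turn":0},
    {"fingers":1,"slide":[0,0,0.108],"turn":0},
    {"fingers":1,"slide":[0,0,0.108],"turn":0},
    {"fingers":1,"slide":[0,0,0.108],"turn":0},
    {"fingers":1,"slide":[0,0,0.108],"turn":0},
    {"fingers":1,"slide":[0,0,0.108],"turn":0},
    {"fingers":1,"slide":[0,0,0.108],"turn":0}
  ]
}}

```text
clock: 8.75
position: [0.4677, 0.0322, 0.0437]
ee_rot: [0.731, 0.682, 0.001, 0.001]
wrist_force: [-1.0, -1.8, 6.9]
finger_gap: 0.703
gripper_force: 43.0
```

```bash
python3 - <<'E'
from h import *
im=save("top","t1")
print(monitor.state()["position"])
a=cv2.resize(im[95:295,150:450,::-1],None,fx=2.6,fy=2.6,interpolation=cv2.INTER_CUBIC);cv2.imwrite("pics/t1c.png",a)
E
```

```text
[0.46768898 0.03221782 0.04366728]
```

View pics/t1c.png

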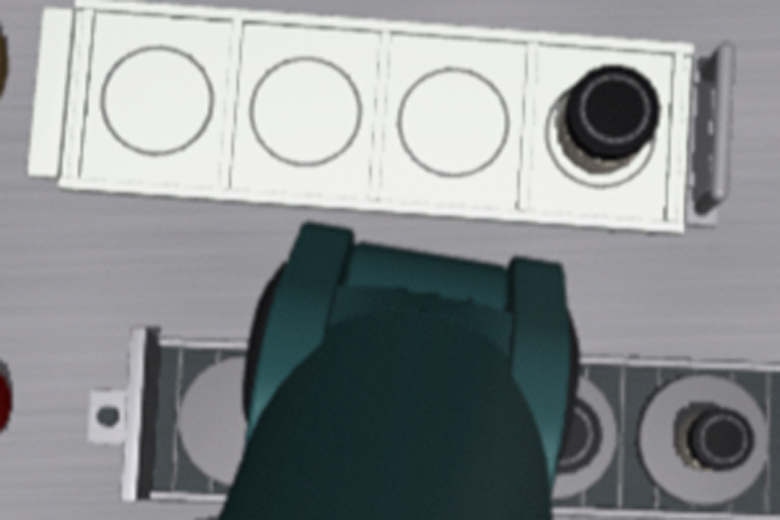

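Request:
{"api": "send_rows", "payload": {
  "series": [
    {"fingers":1,"slide":[0,0,-0.03],"turn":0},
    {"fingers":1,"slide":[0,0,-0.06],"turn":0},
    {"fingers":1,"slide":[0,0,-0.07],"turn":0},
    {"fingers":1,"slide":[-0.003,0.02,-0.07],"turn":0},
    {"fingers":1,"slide":[-0.008,0.055,-0.07],"turn":0},
    {"fingers":1,"slide":[-0.013,0.09,-0.07],"turn":0},
    {"fingers":1,"slide":[-0.018,0.125,-0.07],"turn":0},
    {"fingers":1,"slide":[-0.023,0.158,-0.07],"turn":0},
    {"fingers":1,"slide":[-0.026,0.178,-0.07],"turn":0},
    {"fingers":1,"slide":[-0.026,0.178,-0.07],"turn":0},
    {"fingers":1,"slide":[-0.026,0.178,-0.07],"turn":0}
  ]
}}

```text
clock: 9.9
position: [0.6413, -0.0056, 0.1114]
ee_rot: [0.731, 0.683, -0.001, -0.001]
wrist_force: [-0.5, -0.4, -1.1]
finger_gap: 0.696
gripper_force: 44.1
```

```bash
python3 - <<'E'
from h import *
print(onz("top",385.8,137.7,.054),onz("top",150+601/2.6,95+133/2.6,.004))
s=monitor.state();print(s["position"],s["clock"])
E
```

```text
[ 0.63267722 -0.08805336  0.054     ] [ 0.63386729 -0.08961393  0.004     ]
[ 0.64127663 -0.00555852  0.11140126] 9.9
```

Request:
{"api": "send_rows", "payload": {
  "series": [
    {"fingers":1,"slide":[0,0,0.03],"turn":0},
    {"fingers":1,"slide":[0,0,0.06],"turn":0},
    {"fingers":1,"slide":[0,0,0.075],"turn":0},
    {"fingers":1,"slide":[0,0,0.082],"turn":0},
    {"fingers":1,"slide":[0,0,0.082],"turn":0},
    {"fingers":1,"slide":[0,0,0.082],"turn":0},
    {"fingers":0,"slide":[0,0,0.082],"turn":0},
    {"fingers":0,"slide":[0,0,0.082],"turn":0},
    {"fingers":0,"slide":[0,0,0.082],"turn":0},
    {"fingers":0,"slide":[0,0,0.082],"turn":0}
  ]
}}

```text
clock: 10.9
position: [0.6425, -0.0057, 0.0306]
ee_rot: [0.731, 0.683, 0.0, 0.0]
wrist_force: [0.8, -0.8, 0.3]
finger_gap: 0.997
gripper_force: 0.0
```

Request:
{"api": "send_rows", "payload": {
  "series": [
    {"fingers":0,"slide":[0,0,-0.05],"turn":0},
    {"fingers":0,"slide":[0,0,-0.1],"turn":0},
    {"fingers":0,"slide":[0,0,-0.13],"turn":0},
    {"fingers":0,"slide":[-0.059,-0.182,-0.13],"turn":0},
    {"fingers":0,"slide":[-0.059,-0.182,-0.13],"turn":0},
    {"fingers":0,"slide":[-0.059,-0.182,-0.13],"turn":0},
    {"fingers":0,"slide":[-0.059,-0.182,-0.13],"turn":0},
    {"fingers":0,"slide":[-0.059,-0.182,-0.13],"turn":0},
    {"fingers":0,"slide":[-0.059,-0.182,-0.13],"turn":0},
    {"fingers":0,"slide":[-0.059,-0.182,-0.13],"turn":0}
  ]
}}

```text
clock: 11.9
position: [0.4583, -0.0519, 0.1608]
ee_rot: [0.731, 0.683, 0.001, 0.001]
wrist_force: [0.3, 1.2, 0.6]
finger_gap: 0.998
gripper_force: 0.0
```

```bash
python3 - <<'E'
from h import *
im=save("side","s4")
s=monitor.state();print(s["position"],s["ee_rot"],s["clock"])
b=cv2.resize(im[120:370,200:500,::-1],None,fx=2.4,fy=2.4);cv2.imwrite("pics/s4c.png",b)
E
```

```text
[ 0.45824131 -0.05185781  0.16060046] [7.30458709e-01 6.82956395e-01 4.62668670e-04 6.50228563e-04] 11.95
```

View pics/s4c.png

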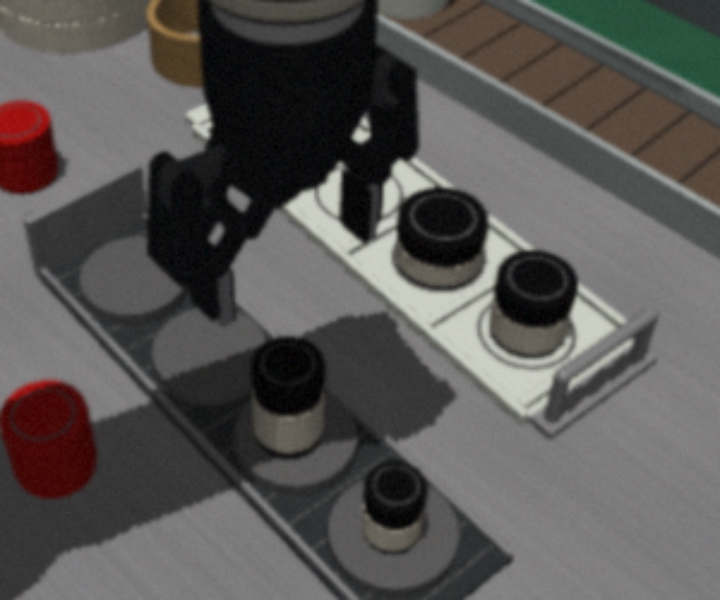

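Medium and wide stand upright in the first two pockets (530,300 and 440,235 in the crop). Tall is next.

Request:
{"api": "send_rows", "payload": {
  "series": [
    {"fingers":0,"slide":[0,0,0.04],"turn":0},
    {"fingers":0,"slide":[0,0,0.08],"turn":0},
    {"fingers":0,"slide":[0,0,0.1],"turn":0},
    {"fingers":0,"slide":[0,0,0.108],"turn":0},
    {"fingers":0,"slide":[0,0,0.108],"turn":0},
    {"fingers":1,"slide":[0,0,0.108],"turn":0},
    {"fingers":1,"slide":[0,0,0.108],"turn":0},
    {"fingers":1,"slide":[0,0,0.108],"turn":0},
    {"fingers":1,"slide":[0,0,0.108],"turn":0},
    {"fingers":1,"slide":[0,0,0.108],"turn":0},
    {"fingers":1,"slide":[0,0,0.108],"turn":0},
    {"fingers":1,"slide":[0,0,0.108],"turn":0}
  ]
}}

```text
clock: 13.15
position: [0.4575, -0.0521, 0.0534]
ee_rot: [0.731, 0.683, 0.001, 0.001]
wrist_force: [-1.7, 0.4, 6.4]
finger_gap: 0.458
gripper_force: 39.3
```

Request:
{"api": "send_rows", "payload": {
  "series": [
    {"fingers":1,"slide":[0,0,-0.03],"turn":0},
    {"fingers":1,"slide":[0,0,-0.06],"turn":0},
    {"fingers":1,"slide":[0,0,-0.07],"turn":0},
    {"fingers":1,"slide":[0.015,0.019,-0.07],"turn":0},
    {"fingers":1,"slide":[0.04,0.051,-0.07],"turn":0},
    {"fingers":1,"slide":[0.068,0.086,-0.07],"turn":0},
    {"fingers":1,"slide":[0.096,0.122,-0.07],"turn":0},
    {"fingers":1,"slide":[0.12,0.152,-0.07],"turn":0},
    {"fingers":1,"slide":[0.138,0.175,-0.07],"turn":0},
    {"fingers":1,"slide":[0.145,0.184,-0.07],"turn":0},
    {"fingers":1,"slide":[0.145,0.184,-0.07],"turn":0},
    {"fingers":1,"slide":[0.145,0.184,-0.07],"turn":0}
  ]
}}

```text
clock: 14.35
position: [0.6488, 0.0786, 0.1217]
ee_rot: [0.731, 0.682, -0.001, -0.0]
wrist_force: [-0.4, -0.4, -1.5]
finger_gap: 0.459
gripper_force: 40.6
```

Request:
{"api": "send_rows", "payload": {
  "series": [
    {"fingers":1,"slide":[0,0,0.03],"turn":0},
    {"fingers":1,"slide":[0,0,0.06],"turn":0},
    {"fingers":1,"slide":[0,0,0.075],"turn":0},
    {"fingers":1,"slide":[0,0,0.082],"turn":0},
    {"fingers":1,"slide":[0,0,0.082],"turn":0},
    {"fingers":1,"slide":[0,0,0.082],"turn":0},
    {"fingers":0,"slide":[0,0,0.082],"turn":0},
    {"fingers":0,"slide":[0,0,0.082],"turn":0},
    {"fingers":0,"slide":[0,0,0.082],"turn":0},
    {"fingers":0,"slide":[0,0,0.082],"turn":0}
  ]
}}

```text
clock: 15.35
position: [0.6503, 0.08, 0.0406]
ee_rot: [0.731, 0.683, 0.0, 0.0]
wrist_force: [0.2, 0.1, -0.0]
finger_gap: 0.997
gripper_force: 0.0
```

Request:
{"api": "send_rows", "payload": {
  "series": [
    {"fingers":0,"slide":[0,0,-0.05],"turn":0},
    {"fingers":0,"slide":[0,0,-0.1],"turn":0},
    {"fingers":0,"slide":[0,0,-0.12],"turn":0},
    {"fingers":0,"slide":[-0.232,-0.183,-0.12],"turn":0},
    {"fingers":0,"slide":[-0.232,-0.183,-0.12],"turn":0},
    {"fingers":0,"slide":[-0.232,-0.183,-0.12],"turn":0},
    {"fingers":0,"slide":[-0.232,-0.183,-0.12],"turn":0},
    {"fingers":0,"slide":[-0.232,-0.183,-0.12],"turn":0},
    {"fingers":0,"slide":[-0.232,-0.183,-0.12],"turn":0},
    {"fingers":0,"slide":[-0.232,-0.183,-0.12],"turn":0},
    {"fingers":0,"slide":[-0.232,-0.183,-0.12],"turn":0},
    {"fingers":0,"slide":[-0.232,-0.183,-0.12],"turn":0}
  ]
}}

```text
clock: 16.55
position: [0.4528, -0.1382, 0.1605]
ee_rot: [0.73, 0.683, 0.0, 0.0]
wrist_force: [0.5, -0.1, 0.3]
finger_gap: 1.002
gripper_force: 0.0
```

```bash
python3 - <<'E'
from h import *
im=save("side","s5")
s=monitor.state();print(s["position"],s["clock"])
b=cv2.resize(im[120:370,200:500,::-1],None,fx=2.4,fy=2.4);cv2.imwrite("pics/s5c.png",b)
E
```

```text
[ 0.45287982 -0.1379654   0.16037024] 16.6
```

View pics/s5c.png

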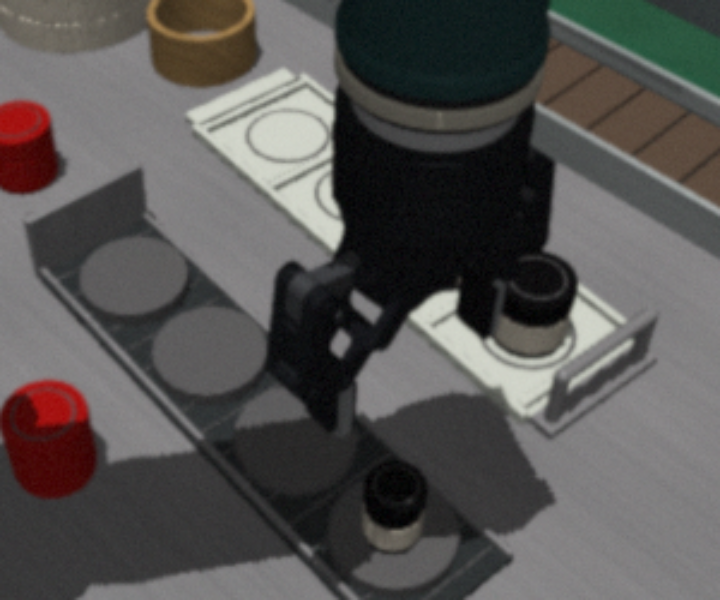

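Request:
{"api": "send_rows", "payload": {
  "series": [
    {"fingers":0,"slide":[0,0,0.045],"turn":0},
    {"fingers":0,"slide":[0,0,0.09],"turn":0},
    {"fingers":0,"slide":[0,0,0.11],"turn":0},
    {"fingers":0,"slide":[0,0,0.118],"turn":0},
    {"fingers":0,"slide":[0,0,0.118],"turn":0},
    {"fingers":1,"slide":[0,0,0.118],"turn":0},
    {"fingers":1,"slide":[0,0,0.118],"turn":0},
    {"fingers":1,"slide":[0,0,0.118],"turn":0},
    {"fingers":1,"slide":[0,0,0.118],"turn":0},
    {"fingers":1,"slide":[0,0,0.118],"turn":0},
    {"fingers":1,"slide":[0,0,0.118],"turn":0},
    {"fingers":1,"slide":[0,0,0.118],"turn":0}
  ]
}}

```text
clock: 17.8
position: [0.4525, -0.1391, 0.0432]
ee_rot: [0.731, 0.683, 0.001, 0.001]
wrist_force: [-0.3, 0.7, 6.7]
finger_gap: 0.371
gripper_force: 39.0
```

Request:
{"api": "send_rows", "payload": {
  "series": [
    {"fingers":1,"slide":[0,0,-0.03],"turn":0},
    {"fingers":1,"slide":[0,0,-0.065],"turn":0},
    {"fingers":1,"slide":[0,0,-0.08],"turn":0},
    {"fingers":1,"slide":[0.02,0.012,-0.08],"turn":0},
    {"fingers":1,"slide":[0.058,0.034,-0.08],"turn":0},
    {"fingers":1,"slide":[0.1,0.058,-0.08],"turn":0},
    {"fingers":1,"slide":[0.142,0.083,-0.08],"turn":0},
    {"fingers":1,"slide":[0.184,0.107,-0.08],"turn":0},
    {"fingers":1,"slide":[0.226,0.131,-0.08],"turn":0},
    {"fingers":1,"slide":[0.266,0.155,-0.08],"turn":0},
    {"fingers":1,"slide":[0.3,0.175,-0.08],"turn":0},
    {"fingers":1,"slide":[0.318,0.185,-0.08],"turn":0}
  ]
}}

```text
clock: 19.0
position: [0.659, 0.1703, 0.1221]
ee_rot: [0.729, 0.684, 0.001, -0.0]
wrist_force: [0.1, -0.2, -0.9]
finger_gap: 0.376
gripper_force: 39.8
```

Request:
{"api": "send_rows", "payload": {
  "series": [
    {"fingers":1,"slide":[0,0,0],"turn":0},
    {"fingers":1,"slide":[0,0,0.03],"turn":0},
    {"fingers":1,"slide":[0,0,0.065],"turn":0},
    {"fingers":1,"slide":[0,0,0.085],"turn":0},
    {"fingers":1,"slide":[0,0,0.092],"turn":0},
    {"fingers":1,"slide":[0,0,0.092],"turn":0},
    {"fingers":1,"slide":[0,0,0.092],"turn":0},
    {"fingers":0,"slide":[0,0,0.092],"turn":0},
    {"fingers":0,"slide":[0,0,0.092],"turn":0},
    {"fingers":0,"slide":[0,0,0.092],"turn":0},
    {"fingers":0,"slide":[0,0,0.092],"turn":0}
  ]
}}

```text
clock: 20.1
position: [0.6581, 0.1657, 0.0305]
ee_rot: [0.731, 0.683, 0.0, 0.0]
wrist_force: [0.2, 0.1, -0.1]
finger_gap: 0.995
gripper_force: 0.0
```

Request:
{"api": "send_rows", "payload": {
  "series": [
    {"fingers":0,"slide":[0,0,-0.04],"turn":0},
    {"fingers":0,"slide":[0,0,-0.08],"turn":0},
    {"fingers":0,"slide":[0,0,-0.12],"turn":0},
    {"fingers":0,"slide":[0,0,-0.15],"turn":0},
    {"fingers":0,"slide":[0.1,-0.2,-0.15],"turn":0},
    {"fingers":0,"slide":[0.1,-0.2,-0.15],"turn":0},
    {"fingers":0,"slide":[0.1,-0.2,-0.15],"turn":0},
    {"fingers":0,"slide":[0.1,-0.2,-0.15],"turn":0},
    {"fingers":0,"slide":[0.1,-0.2,-0.15],"turn":0},
    {"fingers":0,"slide":[0.1,-0.2,-0.15],"turn":0},
    {"fingers":0,"slide":[0.1,-0.2,-0.15],"turn":0}
  ]
}}

```text
clock: 21.2
position: [0.4655, 0.2793, 0.1807]
ee_rot: [0.73, 0.683, 0.001, 0.0]
wrist_force: [0.2, -0.1, -0.2]
finger_gap: 1.002
gripper_force: 0.0
```

```bash
python3 - <<'E'
from h import *
im=save("top","t2");im2=save("side","s6")
print(monitor.state()["clock"])
a=cv2.resize(im[90:200,150:450,::-1],None,fx=2.6,fy=2.6,interpolation=cv2.INTER_CUBIC)
b=cv2.resize(im2[130:300,230:530,::-1],None,fx=1.8,fy=1.8);b=cv2.copyMakeBorder(b,0,0,0,780-b.shape[1],0)
cv2.imwrite("pics/fin.png",np.vstack([a,b]));print(a.shape,b.shape)
E
```

```text
21.3
(286, 780, 3) (306, 780, 3)
```

View pics/fin.png

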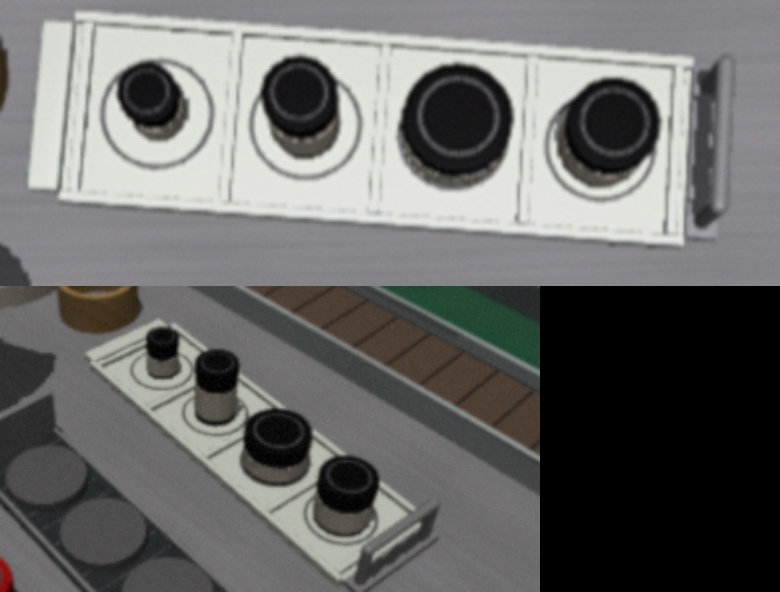

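All four stand upright in the right order. I check the centring numerically before handing in.

```bash
python3 - <<'E'
from h import *
C=[(149,93,.048,157,113),(300,95,.068,305,126),(459,117,.044,453,137),(613,123,.054,601,148)]
ok=True
for u,v,z,a,b in C:
    d=onz("top",150+u/2.6,90+v/2.6,z)-onz("top",150+a/2.6,90+b/2.6,.004);print((d[:2]*1e3).round(1));ok&=np.hypot(*d[:2])<.005
if ok: print(job.sign_off())
E
```

```text
[-1.8 -2.8]
[-1.4 -0.8]
[ 0.2 -1.2]
[0.6 1.5]
the job is handed in; nothing more can be done
None
```

The job is handed in: all four jars stand upright in the right order, from the handle medium, wide, tall, small, each within about 3.5 mm of its pocket centre as measured from the top camera, at about 21 s on the clock.

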